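Zero the kitchen scale with the mug on it

TASK

The white mug stands on the kitchen scale, so its pointer no longer agrees with the zero mark. Turn the black zero-setting knob on the sloping front until the tip of the dial's pointer lies right at the thick zero mark, then let go; the mug stays standing where it is and the other things are left alone.

Things in the scene. Friction and masses are not known exactly. Their poses are not given: they have to be found in the camera images.
- scale: white mechanical kitchen scale, 190 x 190 mm, fixed, on a wooden board that covers the hob (board top at z = 65 mm). Origin: centre of the underside; x to its back, y to its left seen from its front, z up. The front is a panel rising backward at 42 degrees, from 22 mm height at x = -95 mm to 96 mm at x = -13 mm; on it a dial under a clear window (94 mm wide, 8 mm proud, left) and the knob (right)
- platform_top (a point): centre of the upper face of the level steel weighing platform behind the panel, 102 mm (scale's x) by 140 mm (scale's y); with the mug on it about 112 mm above the board. It sinks on a spring, and the dial's disc turns with it
- knob_grip (a point): point to grip on the black zero-setting knob: on its axis, 31 mm above the panel. z = the axis, square to the panel (42 degrees from vertical, leaning to the scale's front); x = along the bar grip, 60 mm long, 14 mm thick (y), from 13 to 43 mm above the panel on a 49 mm disc. Turns about z, stiffly (0.06 N m), stays where left; about 0.3 rad of free play at each reversal
- pointer_tip (a point): tip of the dial's black pointer, 37 mm from the dial's centre; x = from centre to tip, z = square to the panel, outward. The load does not move it; past its free play the knob turns it the same way as the knob, about 0.3 rad per rad of knob
- zero_mark (a point): inner end of the one thick black mark, the zero mark, on the dial's white disc, 37 mm from the dial's centre; x = from the centre outward through the mark, z = square to the panel, outward. With nothing on the platform it is uphill; load turns the disc clockwise (seen facing the panel), the more the heavier. The thin marks do not matter
- egg_cup: white china egg cup, 49 mm wide, 57 mm high, bystander on the worktop left of the board; origin at the centre of its underside
- salt: salt shaker, 44 mm wide, 90 mm high, bystander on the worktop left of the board; origin at the centre of its underside
- mug: white china mug, 89 mm wide, 95 mm high, on the platform, handle 30 mm out to its own -y; origin at its underside, z up. Its weight is not known beforehand
Things that resemble listed ones, but are neither listed nor needed, are in the scene too. Of the things that look like the mug, the larger one is meant.

How it is judged:
By the outcome, as a careful person would: the job done as asked, in the order asked, and still so for the second after the job is handed in, with the robot touching nothing.
It also fails if it takes over 54 s, if anything falls off the work surface, if the arm or the gripper's body presses on something with over 40 N, if the wrist force passes 120 N, or if a joint passes its speed limit or range.

ROBOT

A 6-joint arm with a two-finger parallel gripper is mounted at the origin on a cart in front of the work surface, level with it; the furniture and walls round the work are solid. World frame = base frame: x ahead of the robot, y to its left, z up, the work surface at z = 0. Lengths are in mm, angles in degrees, forces in N, time in s.
With the tool pointing down it reaches from about 300 to 850 mm from the base axis. Payload 4.2 kg.
Tool frame: the origin (TCP) lies midway between the tips of the shut fingers; the grasp point (between the pads) lies 19 mm behind it; z points along the fingers, y is the line along which they close (so a half turn about z gives the same grasp; the last joint's range is limited). The gripper opens to 91 mm and grips with 3 to 60 N. Pads are 32 mm wide; open, the fingers measure 118 mm over their backs; the gripper's body (76 mm by 178 mm) begins 60 mm behind the grasp point.
Start: joints at [-73.912, 18.312, 89.639, -0, 72.044, -1.146], TCP at [170.367, -549.198, 213.976] pointing down, gripper open.
Joint ranges: [-177.97, 177.97], [-48.28, 115.42], [12.27, 149.76], [-77.06, 257.06], [2.81, 150.46], [-146.56, 146.56]. Speed limits (degrees/s): [147.25, 147.25, 180, 180, 180, 180].

INTERFACE

Orientations are given as [roll, pitch, yaw] about the fixed x, y, z axes, in that order (R = Rz(yaw) Ry(pitch) Rx(roll)).
In Python, from workcell import state, grab_frame, camera_model, workorder gives the robot as it stands.
- The arm moves only by the tool carry_out, never from a script. Its argument "commands" is a list of rows, each a list of 7 numbers: the turn, a rotation vector about the tool's x, y, z in degrees, then the shift along the tool's x, y, z in mm, then the opening, from -1 (shut) to 1 (fully open). In form: [[ax, ay, az, dx, dy, dz, hand], ...]. A call has 1 to 20 rows; each row is the pose to reach, as a shift and turn from the pose commanded when the call began, along the tool's axes at that moment; what a row does not reach only later rows make up. A row lasts 1/10 s, in which the tool goes at most 50 mm and 8.59 degrees, less where a joint would pass 70% of its speed; a pose out of reach is approached as far as the arm can. A call with a gripper value outside its range is refused whole. The fingers move at their own pace and stop on an object; "force" is the grip in N (left out, the last holds). Time passes only in rows, so rows that repeat a pose let the fingers close. It gives the time, the measured TCP pose, the force, the opening and the grip force at its end, in the units of the state.
- state(): the state, without advancing time (a new reading comes with each control period).
- grab_frame(name): name is "scene" or "top"; returns the picture (384x512x3 uint8, red, green, blue); there is no depth.
- camera_model(name): a dict with "fx", "fy", "cx", "cy" (pixels), "dist" ([k1, k2, p1, p2, k3] as OpenCV has them; the pictures are not rectified), "origin" and "rotation" of the camera in the world. Camera axes: x right, y up, looking along -z (the intrinsics and any distortion apply to the point x, -y, -z); pixel columns grow to the right and rows downward; lengths in mm; the calibration is good to about 2 mm. A picture is of the moment at which its call begins. camera_model takes no time and is no camera call.
- workorder.job_done(): hands the job in; it is judged then, once.
The state is a dict: "time_s": time; "qpos": joint angles; "qvel": joint speeds; "effort": joint torques, N m; "ee_pos": TCP position; "ee_rot": TCP orientation; "force": force on the tool from outside, world axes, zero at the start; "torque": the same for the moment, N m; "gripper_width": finger opening in mm; "gripper_force": force on a finger pad.
Only numpy, scipy, OpenCV 4.12 (cv2) and the standard library are available. Lean on these libraries where they do the work, as an engineer would, in place of code of your own. Each camera call takes 0.05 s, during which the arm holds its last target. There are 200 camera calls.

## Working session

There is one attempt and no reset: what is moved stays moved. The work goes in short steps, Python scripts to look and compute and a tool call to move; the robot and the scene stay as the last step left them, time stands still between calls to the robot, and variables do not carry over. Pictures are saved under pics/ and viewed, at most 10 in all, crops included, and the job is handed in when it is done.

Besides the shell and the picture viewer there is one more tool, called by a JSON object that holds its "fn" and its "kwargs", one argument or row to a line. carry_out: Moves the arm, as the interface text tells. Its arguments: {"type":"object","properties":{"commands":{"type":"array"},"force":{"type":"number"}},"required":["commands"]}

```bash
mkdir -p pics; python3 - <<'E'
from workcell import state, grab_frame, camera_model
import cv2,numpy as np
for n in("scene","top"):
    f=grab_frame(n); cv2.imwrite(f"pics/{n}0.png",f[:,:,::-1]); print(n,camera_model(n))
a=cv2.imread("pics/scene0.png");b=cv2.imread("pics/top0.png")
print(state())
E
```

```text
scene {'fx': 440.57264189998085, 'fy': 440.57264189998085, 'cx': 249.95180553276674, 'cy': 187.7428829836379, 'dist': array([-0.10364209,  0.        ,  0.        ,  0.        ,  0.        ]), 'origin': array([-415.09715974, -713.9933525 ,  685.83113145]), 'rotation': array([ 60.87768664,  -1.41711273, -61.84300852])}
top {'fx': 454.55187359073557, 'fy': 454.55187359073557, 'cx': 240.99468282696566, 'cy': 187.90485450435048, 'dist': array([-0.00571366,  0.        ,  0.        ,  0.        ,  0.        ]), 'origin': array([ 258.77222653, -222.97445215, 1431.93000721]), 'rotation': array([ 10.28283909,   0.30032382, -91.4156661 ])}
{'time_s': 0.1, 'qpos': array([-7.39114252e+01,  1.83471663e+01,  8.96990849e+01, -1.22199571e-03,
        7.20420733e+01, -1.14683894e+00]), 'qvel': array([-0.03187316, -0.09920743, -0.18545333,  0.04074451,  0.04233559,
       -0.04884215]), 'effort': array([-1.41447031e-04, -4.13331664e+01, -2.32510149e+01,  7.28615723e-02,
        4.22532682e-02, -4.59527064e-05]), 'ee_pos': array([ 170.23517906, -548.76209626,  213.21472049]), 'ee_rot': array([-1.79911670e+02, -6.06146012e-04,  1.72357909e+01]), 'force': array([0.07275106, 0.21209818, 0.19734918]), 'torque': array([ 0.00226356, -0.01716625,  0.03871463]), 'gripper_force': 0.0, 'gripper_width': 91.42626129630652}
```

View pics/scene0.png

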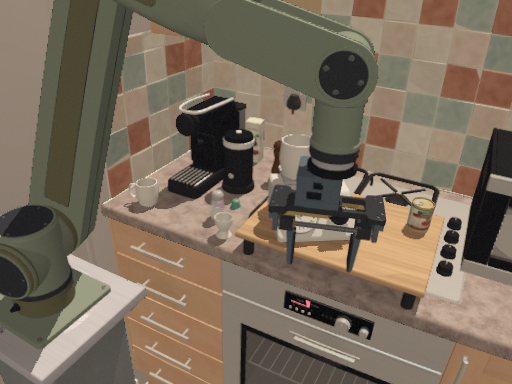

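View pics/top0.png

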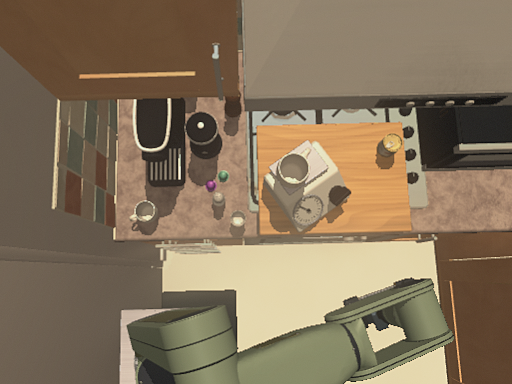

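The top view shows the scale at about (303,187), with the dial at (308,210), the black knob at (340,195) and the mug at (293,168). Possible mix-ups:
- **Knob:** the hob knobs at (408,132), (409,155) and (411,178), and the oven knobs, are not on the scale. I choose (340,195).
- **Mug:** the small cup at (146,212) is not on the scale.

I'll check the choice in a close crop.

```bash
cat > h.py <<'E'
import cv2,numpy as np
from scipy.spatial.transform import Rotation as Ro
from workcell import state, grab_frame, camera_model
class Cam:
    def __init__(s,n):
        m=camera_model(n); s.K=np.array([[m['fx'],0,m['cx']],[0,m['fy'],m['cy']],[0,0,1.]]); s.d=np.array(m['dist']); s.o=np.array(m['origin'])
        s.R=Ro.from_euler('xyz',m['rotation'],degrees=True).as_matrix()@np.diag([1,-1,-1])
    def ray(s,uv):
        p=cv2.undistortPoints(np.array(uv,float).reshape(-1,1,2),s.K,s.d).reshape(-1,2)
        return np.c_[p,np.ones(len(p))]@s.R.T
    def plane(s,uv,n,p0):
        r=s.ray(uv); return s.o+r*((np.array(p0)-s.o)@n/(r@n))[:,None]
    def proj(s,P):
        return cv2.projectPoints((np.atleast_2d(P).astype(float)-s.o)@s.R,np.zeros(3),np.zeros(3),s.K,s.d)[0].reshape(-1,2)
E
python3 - <<'E'
from h import *
t=Cam("top"); Z=np.array([0,0,1.])
print(t.plane([[259,232],[410,232],[257,124],[308,210],[340,195]],Z,[0,0,65]).round(1))
a=np.mean([grab_frame("top").astype(float) for _ in range(4)],0)
cv2.imwrite("pics/c1.png",cv2.resize(np.clip(a[145:240,255:365,::-1],0,255).astype(np.uint8),None,fx=6,fy=6,interpolation=cv2.INTER_CUBIC))
E
```

```text
[[ 370.9 -272.7   65. ]
 [ 359.4 -725.5   65. ]
 [ 709.2 -277.1   65. ]
 [ 433.7 -423.1   65. ]
 [ 477.2 -522.8   65. ]]
```

View pics/c1.png

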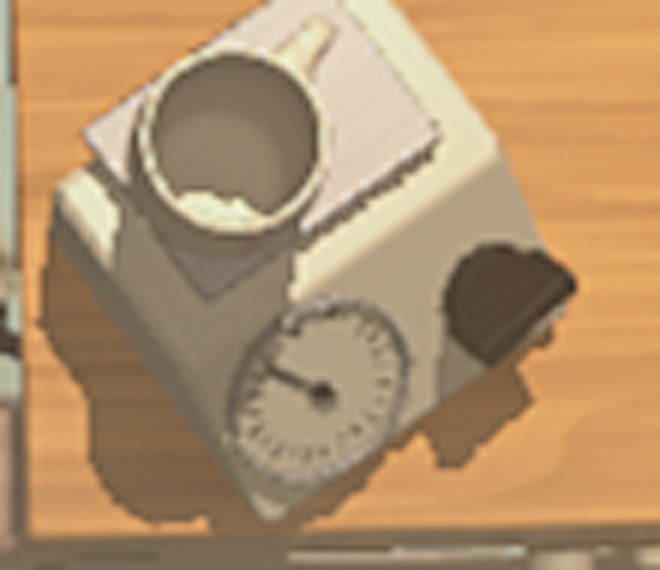

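The crop confirms the choice. The black bar knob on its disc is at crop (505,300), right of the dial. The dial centre is at (322,393), the pointer tip near (268,365), and the thick mark is probably near (295,318). I'll fit the scale's pose and rectify the dial.

```bash
cat >> h.py <<'E'
from scipy.optimize import least_squares
def fit(uv,P):
    t=Cam("top")
    f=lambda q:(t.proj(Ro.from_euler('z',q[2]).apply(P)+[q[0],q[1],65])-uv).ravel()
    r=least_squares(f,[500,-450,1.0]); return r
TH=np.radians(42)
def frames(q):
    "scale->world R, origin; panel R (x uphill, y left, z out)"
    Rs=Ro.from_euler('z',q[2]).as_matrix()
    Rp=Rs@np.array([[np.cos(TH),0,-np.sin(TH)],[0,1,0],[np.sin(TH),0,np.cos(TH)]])
    return Rs,np.array([q[0],q[1],65.]),Rp
def rectify(img,cam,q,h,c=(-54,0),half=95,s=3):
    "panel plane at height h: image up=uphill, left=scale left; pixel (s px/mm)"
    Rs,o,Rp=frames(q); p0=o+Rs@[-95,0,22]
    n=int(2*half*s); v,u=np.mgrid[0:n,0:n]
    P=np.stack([55+half-v/s-0.,half-u/s,np.full(v.shape,float(h))],-1).reshape(-1,3)@Rp.T+p0
    m=cam.proj(P).astype(np.float32).reshape(n,n,2)
    return cv2.remap(img,m[...,0],m[...,1],cv2.INTER_CUBIC)
E
python3 - <<'E'
from h import *
P=np.array([[-13,-95,96],[95,95,96],[-95,95,22.]])
uv=np.array([[497,158],[62,183],[268,522.]])/6+[255-.42,145-.42]
r=fit(uv,P);print(r.x[:2],np.degrees(r.x[2]),r.fun.round(2))
t=Cam("top"); img=np.mean([grab_frame("top").astype(float) for _ in range(6)],0)
np.save("q.npy",r.x)
im=np.clip(rectify(img.astype(np.float32),t,r.x,5),0,255).astype(np.uint8)
cv2.imwrite("pics/r1.png",im[:,:,::-1])
Rs,o,Rp=frames(r.x); print(Rp.round(3))
for c in("scene",): print(Cam(c).proj([o+Rs@[-95,0,22],o+Rs@[-13,0,96]]).round(0))
E
```

```text
[ 495.32080183 -417.98180909] 32.37196813264805 [ 2.16 -1.25 -1.51  0.11 -0.67  1.09]
[[ 0.628 -0.535 -0.565]
 [ 0.398  0.845 -0.358]
 [ 0.669  0.     0.743]]
[[318. 236.]
 [314. 192.]]
```

View pics/r1.png

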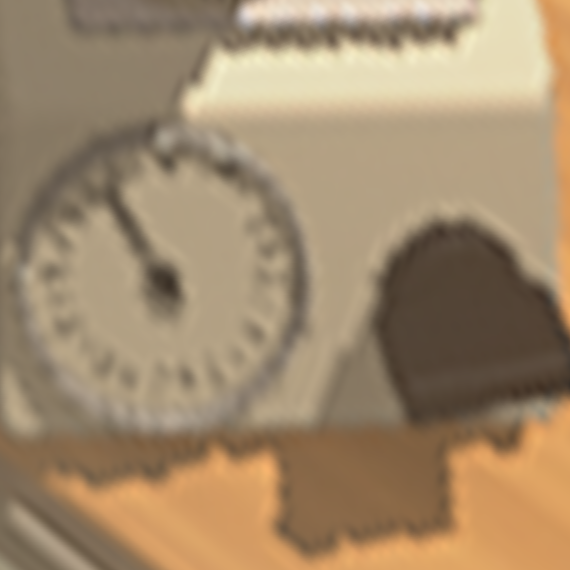

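The rectified view shows the pointer from (162,285) to (112,195), about 29° anticlockwise of uphill. The thick mark is either (165,155) or (228,165). The knob's bar runs from (410,415) to (565,370). I'll zoom in on the dial and knob with more contrast.

```bash
python3 - <<'E'
from h import *
q=np.load("q.npy"); t=Cam("top"); img=np.mean([grab_frame("top").astype(float) for _ in range(8)],0).astype(np.float32)
np.save("top.npy",img)
s=8
d=rectify(img,t,q,4,s=s)
k=lambda z:np.clip(z,0,255).astype(np.uint8)
dial=d[40*s-10:145*s-10, 2*s:107*s].mean(-1)
dial=cv2.resize(k((dial-40)*255/170),(560,560))
kn=[]
for h in(13,43):
    z=rectify(img,t,q,h,s=s)[60*s:150*s,110*s:190*s]; kn.append(cv2.resize(k(z*2.2-40)[:,:,::-1],(240,270)))
out=np.zeros((560,800,3),np.uint8); out[:,:560]=dial[...,None]; out[:270,560:]=kn[0]; out[280:550,560:]=kn[1]
cv2.imwrite("pics/z1.png",out)
E
```

```text
(no output)
```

View pics/z1.png

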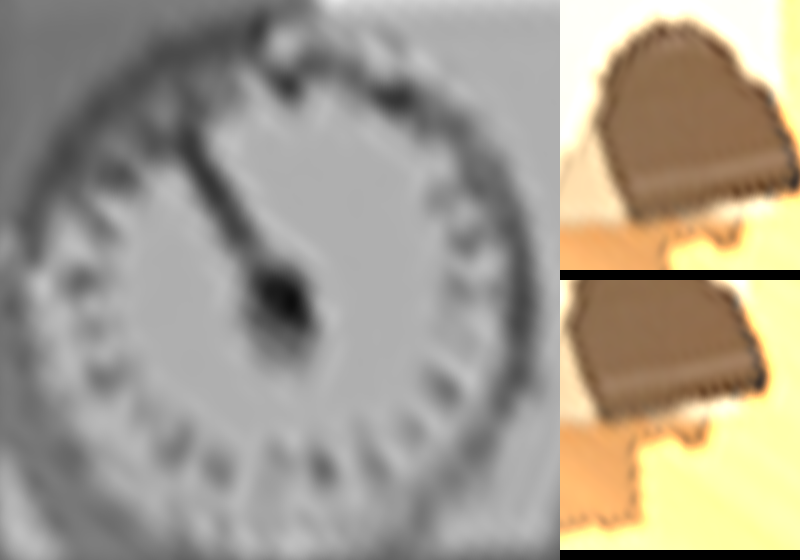

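The zoom shows the knob's bar at panel (55 uphill, −56), with its right end about 11° uphill. The pointer is at about −29°. There are dark marks at (290,85), about +3°, and (395,98), about +30°, so the zero mark is still ambiguous. I'll stage off the knob and check the dial from the scene camera.

```bash
cat >> h.py <<'E'
def tool_R(Rp,beta,flip=1):
    "bar: right end uphill by beta deg; returns tool R"
    b=np.radians(beta); bar=Rp@[np.sin(b),-np.cos(b),0]; z=-Rp[:,2]; x=flip*bar
    return np.stack([x,np.cross(z,x),z],1)
def goto(P,R):
    s=state(); R0=Ro.from_euler('xyz',s['ee_rot'],degrees=True)
    rv=(R0.inv()*Ro.from_matrix(R)).as_rotvec(degrees=True)
    return rv.round(1),R0.inv().apply(P-s['ee_pos']).round(1)
def pan(q,x,y,h):
    Rs,o,Rp=frames(q); return o+Rs@[-95,0,22]+Rp@[x,y,h]
E
python3 - <<'E'
from h import *
q=np.load("q.npy"); Rs,o,Rp=frames(q)
for h in(17,150): print(h,pan(q,55,-56,h).round(1))
for f in(1,-1): print(f,goto(pan(q,55,-56,150),tool_R(Rp,11.5,f)))
E
```

```text
17 [ 470.  -500.3  136.4]
150 [ 394.8 -548.   235.3]
1 (array([32.2, 30.2, 60.4]), array([214.7,  65.4, -21.3]))
-1 (array([ -34.1,   36.4, -110.5]), array([214.7,  65.4, -21.3]))
```

{"fn": "carry_out", "kwargs": {
  "commands": [
    [-34.1,36.4,-110.5,50,15,-40,1],
    [-34.1,36.4,-110.5,50,15,-40,1],
    [-34.1,36.4,-110.5,50,15,-40,1],
    [-34.1,36.4,-110.5,50,15,-40,1],
    [-34.1,36.4,-110.5,50,15,-40,1],
    [-34.1,36.4,-110.5,50,15,-40,1],
    [-34.1,36.4,-110.5,50,15,-40,1],
    [-34.1,36.4,-110.5,50,15,-40,1],
    [-34.1,36.4,-110.5,50,15,-40,1],
    [-34.1,36.4,-110.5,50,15,-40,1],
    [-34.1,36.4,-110.5,50,15,-40,1],
    [-34.1,36.4,-110.5,50,15,-40,1],
    [-34.1,36.4,-110.5,50,15,-40,1],
    [-34.1,36.4,-110.5,50,15,-40,1],
    [-34.1,36.4,-110.5,214.7,65.4,-21.3,1],
    [-34.1,36.4,-110.5,214.7,65.4,-21.3,1],
    [-34.1,36.4,-110.5,214.7,65.4,-21.3,1],
    [-34.1,36.4,-110.5,214.7,65.4,-21.3,1],
    [-34.1,36.4,-110.5,214.7,65.4,-21.3,1],
    [-34.1,36.4,-110.5,214.7,65.4,-21.3,1]
  ]
}}

```text
time_s: 3.0
ee_pos: [394.7, -547.8, 234.9]
ee_rot: [138.6, 7.6, 131.0]
force: [-0.4, -0.9, 0.4]
gripper_width: 91.3
gripper_force: 0.0
```

```bash
python3 - <<'E'
from h import *
q=np.load("q.npy"); Rs,o,Rp=frames(q)
print(state()['qpos'].round(1)); print(goto(pan(q,55,-56,150),tool_R(Rp,11.5,-1)))
k=lambda z:np.clip(z,0,255).astype(np.uint8)
a=np.mean([grab_frame("scene").astype(float) for _ in range(6)],0)
b=np.mean([grab_frame("top").astype(float) for _ in range(2)],0)
# scene crop, scene rectified dial, top crop
c=Cam("scene"); d=rectify(a.astype(np.float32),c,q,4,s=4)
out=np.zeros((600,800,3),np.uint8)
out[:300,:400]=cv2.resize(k(a[170:245,270:370]),(400,300),interpolation=cv2.INTER_CUBIC)
z=d[140:600,0:760]; out[:300,405:800]=cv2.resize(k(z),(395,300))
z=d[150:570,0:440]; out[305:600,:310]=cv2.resize(k((z-40)*1.5),(310,295))
out[305:600,400:800]=cv2.resize(k(b[140:240,255:390]),(400,295),interpolation=cv2.INTER_CUBIC)
cv2.imwrite("pics/s2.png",out[:,:,::-1])
E
```

```text
[ -73.9   31.9   76.9   40.    86.5 -125.9]
(array([-0. , -0.1, -0. ]), array([-0.3,  0.2, -0.3]))
```

View pics/s2.png

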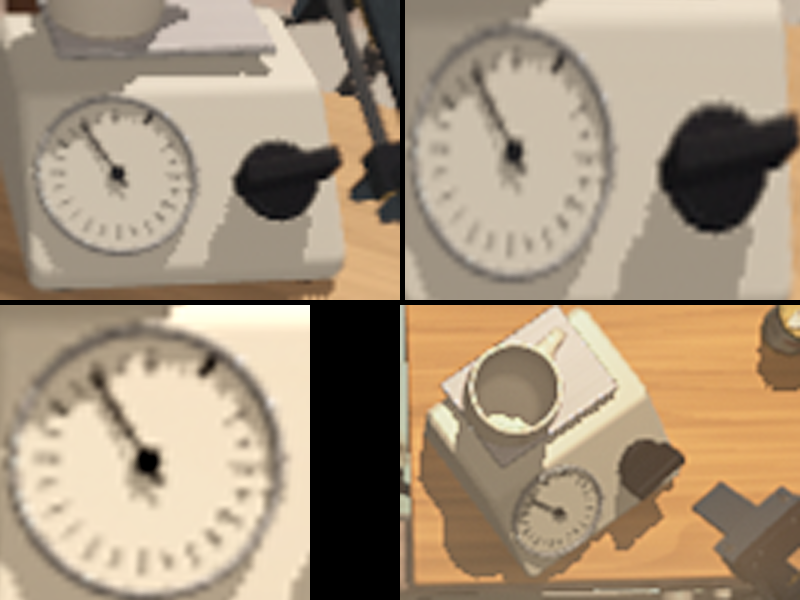

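The scene view settles it. In the bottom-left panel the thick zero mark is at (208,363), about +31°, the pointer tip at (97,380), about −31°, and the hub at (147,462). The knob has to go clockwise by roughly 200° plus free play, and joint 6 at −126° leaves room for that. I'll cross-check the knob's position in both views.

```bash
cat > chk.py <<'E'
from h import *
q=np.load("q.npy"); 
for n,(x0,x1,y0,y1) in {"scene":(325,362,198,228),"top":(322,356,183,210)}.items():
    c=Cam(n); g=(np.load("top.npy") if n=="top" else grab_frame(n)).astype(float)
    m=np.zeros(g.shape[:2],np.uint8); m[y0:y1,x0:x1]=(g[y0:y1,x0:x1].max(-1)<(70 if n=="scene" else 95))
    nn,l,st,_=cv2.connectedComponentsWithStats(m); i=1+st[1:,4].argmax(); m=(l==i).astype(np.uint8)
    a=np.linspace(0,2*np.pi,60)
    b=np.radians(12); B=np.array([np.sin(b),-np.cos(b)]); T=np.array([np.cos(b),np.sin(b)])
    best=[]
    for dx in range(-8,9,1):
        for dy in range(-8,9,1):
            pts=[pan(q,55+dx+24.5*np.cos(t),-56+dy+24.5*np.sin(t),h) for t in a[::3] for h in(0,13)]
            for s in(-1,1):
                for w in(-1,1):
                    pts.append(pan(q,*(np.array([55+dx,-56+dy])+s*29*B+w*6*T),43))
            p=c.proj(np.array(pts)); best.append((np.abs(np.r_[p.min(0),p.max(0)]-np.array([st[i,0],st[i,1],st[i,0]+st[i,2]-1,st[i,1]+st[i,3]-1])).sum(),dx,dy))
    print(n,st[i],sorted(best)[:4])
E
python3 chk.py
```

```text
scene [329 206  26  19 332] [(np.float64(5.2249954794735345), -3, 5), (np.float64(5.231737684221088), -3, 4), (np.float64(5.238454518857196), -3, 3), (np.float64(5.241401048676465), -4, 5)]
top [329 186  22  20 275] [(np.float64(5.961024373911869), -8, -3), (np.float64(5.961854548296486), -8, -2), (np.float64(5.962683837428983), -8, -1), (np.float64(5.963512240909125), -8, 0)]
```

```bash
python3 - <<'E'
from h import *
q=np.load("q.npy"); Rs,o,Rp=frames(q); A,B=Cam("scene"),Cam("top")
def tri(u,v):
    a,b=A.ray([u])[0],B.ray([v])[0]; s=np.linalg.lstsq(np.c_[a,-b],B.o-A.o,rcond=None)[0]
    P,Q=A.o+s[0]*a,B.o+s[1]*b; return Rp.T@((P+Q)/2-pan(q,0,0,0)),np.linalg.norm(P-Q)
print("hub",tri([299.1,212.9],[308.2,210.1]))
print("bar right end upper corner",tri([353.5,206.8],[350.6,191.6]))
print("mark",tri([270+149/4-.4,170+117/4-.4],[256+0,0]) if 0 else "")
# corners of panel in scene: bottom front left/right
print(A.proj(np.array([pan(q,0,95,0),pan(q,0,-95,0),pan(q,110,-95,0),pan(q,55,41,4)])).round(1))
E
```

```text
hub (array([56.36836952, 41.66181617,  6.03582508]), np.float64(1.8438591007563196))
bar right end upper corner (array([ 58.03788074, -81.66280087,  44.23220558]), np.float64(4.883066235291729))
mark 
[[278.2 237.3]
 [357.2 235.2]
 [352.2 191.3]
 [299.7 213.6]]
```

Both views agree within about 2 mm, so I'll descend along the axis.

{"fn": "carry_out", "kwargs": {
  "commands": [
    [0,0,0,0,0,20,1],
    [0,0,0,0,0,40,1],
    [0,0,0,0,0,60,1],
    [0,0,0,0,0,80,1],
    [0,0,0,0,0,95,1],
    [0,0,0,0,0,105,1],
    [0,0,0,0,0,115,1],
    [0,0,0,0,0,121,1],
    [0,0,0,0,0,126,1],
    [0,0,0,0,0,130,1],
    [0,0,0,0,0,130,1],
    [0,0,0,0,0,130,1]
  ]
}}

```text
time_s: 4.65
ee_pos: [468.3, -501.7, 138.9]
ee_rot: [138.6, 7.7, 130.9]
force: [-0.5, -1.2, -0.3]
gripper_width: 91.2
gripper_force: 0.0
```

{"fn": "carry_out", "kwargs": {
  "commands": [
    [0,0,0,0,0,0,-1],
    [0,0,0,0,0,0,-1],
    [0,0,0,0,0,0,-1],
    [0,0,0,0,0,0,-1],
    [0,0,0,0,0,0,-1],
    [0,0,0,0,0,0,-1],
    [0,0,0,0,0,0,-1],
    [0,0,0,0,0,0,-1],
    [0,0,0,0,0,0,-1],
    [0,0,0,0,0,0,-1]
  ],
  "force": 15
}}

```text
time_s: 5.65
ee_pos: [466.8, -503.1, 136.8]
ee_rot: [138.9, 7.7, 130.9]
force: [-6.6, -6.9, -7.5]
gripper_width: 14.1
gripper_force: 6.1
```

The grip closed on the 14 mm bar. The compliance shows the knob about 3–4 mm further downhill (tool −y), so I'll recentre and start turning.

{"fn": "carry_out", "kwargs": {
  "commands": [
    [0,0,0,0,-2,0,-1],
    [0,0,0,0,-4,0,-1],
    [0,0,0,0,-4,0,-1],
    [0,0,0,0,-4,0,-1]
  ],
  "force": 25
}}

```text
time_s: 6.05
ee_pos: [466.6, -503.4, 136.5]
ee_rot: [138.5, 7.6, 130.9]
force: [0.7, 0.7, 0.8]
gripper_width: 14.2
gripper_force: 25.0
```

{"fn": "carry_out", "kwargs": {
  "commands": [
    [0,0,4,0,0,0,-1],
    [0,0,8,0,0,0,-1],
    [0,0,12,0,0,0,-1],
    [0,0,16,0,0,0,-1],
    [0,0,20,0,0,0,-1],
    [0,0,25,0,0,0,-1],
    [0,0,30,0,0,0,-1],
    [0,0,30,0,0,0,-1]
  ]
}}

```text
time_s: 6.85
ee_pos: [466.0, -503.7, 135.9]
ee_rot: [139.6, -12.3, 108.4]
force: [-0.6, -0.7, -1.0]
gripper_width: 13.8
gripper_force: 25.0
```

```bash
python3 - <<'E'
from h import *
q=np.load("q.npy"); Rs,o,Rp=frames(q); s=state(); R0=Ro.from_euler('xyz',s['ee_rot'],degrees=True)
print(s['qpos'].round(1),"Ftool",R0.inv().apply(s['force']).round(1),"Ttool",R0.inv().apply(s['torque']).round(2),"panel TCP",(Rp.T@(s['ee_pos']-pan(q,0,0,0))).round(1))
E
```

```text
[-67.1  35.1  86.4  43.6  72.9 -99.8] Ftool [-0.7 -1.2  0.2] Ttool [ 0.56 -0.2  -0.07] panel TCP [ 50.8 -56.7  20. ]
```

Forces are near zero, and joint 6 rises with the turn as expected. I'll write the dial reader and turn on.

{"fn": "carry_out", "kwargs": {
  "commands": [
    [0,0,5,0,0,0,-1],
    [0,0,10,0,0,0,-1],
    [0,0,15,0,0,0,-1],
    [0,0,20,0,0,0,-1],
    [0,0,25,0,0,0,-1],
    [0,0,30,0,0,0,-1],
    [0,0,35,0,0,0,-1],
    [0,0,40,0,0,0,-1],
    [0,0,45,0,0,0,-1],
    [0,0,50,0,0,0,-1],
    [0,0,55,0,0,0,-1],
    [0,0,60,0,0,0,-1],
    [0,0,60,0,0,0,-1]
  ]
}}

```text
time_s: 8.15
ee_pos: [464.6, -503.1, 135.1]
ee_rot: [170.0, -40.9, 47.7]
force: [-5.6, 0.0, 0.4]
gripper_width: 13.6
gripper_force: 25.0
```

```bash
cat > dial.py <<'E'
from h import *
import sys
q=np.load("q.npy"); Rs,o,Rp=frames(q); s=state(); R0=Ro.from_euler('xyz',s['ee_rot'],degrees=True)
print("q",s['qpos'].round(1),"Ft",R0.inv().apply(s['force']).round(1),"T",R0.inv().apply(s['torque']).round(2),"panel TCP",(Rp.T@(s['ee_pos']-pan(q,0,0,0))).round(1))
c=Cam("scene"); a=np.mean([grab_frame("scene").astype(float) for _ in range(4)],0).astype(np.float32)
d=rectify(a,c,q,4,s=4).mean(-1)
# ring centre from dark hub blob near expected place
x0,y0=int((95-41.7)*4),int((150-56.4)*4)
sub=cv2.GaussianBlur(d[y0-30:y0+30,x0-30:x0+30],(0,0),6); j=np.unravel_index(sub.argmin(),sub.shape)
cx,cy=x0-30+j[1],y0-30+j[0]
# window rim: dark ellipse not needed; use hub as centre
ang=np.arange(-100,100,.5); 
def prof(r0,r1):
    r=np.arange(r0,r1,.5); A,Rr=np.meshgrid(np.radians(ang),r)
    return cv2.remap(d,(cx+4*Rr*np.sin(A)).astype(np.float32),(cy-4*Rr*np.cos(A)).astype(np.float32),cv2.INTER_LINEAR).mean(0)
def peak(p,n=2):
    p=cv2.GaussianBlur(p[None],(0,0),3)[0]; b=cv2.blur(p[None],(81,1))[0]; e=b-p; out=[]
    for _ in range(n):
        i=e.argmax(); w=slice(max(i-14,0),i+15); ww=np.clip(e[w],0,None)**2; out.append((round(float((ang[w]*ww).sum()/ww.sum()),1),round(float(e[i])))); e[max(i-20,0):i+21]=-9
    return out
print("hub",cx,cy,"pointer",peak(prof(12,30)),"mark",peak(prof(37,43)))
if len(sys.argv)>1:
    k=lambda z:np.clip(z,0,255).astype(np.uint8); out=np.zeros((400,800),np.uint8)
    out[:,:390]=cv2.resize(k(d[150:570,0:420]),(390,400)); 
    out[:,400:]=cv2.resize(k(a[160:260,270:370].mean(-1)),(400,400),interpolation=cv2.INTER_CUBIC); cv2.imwrite(sys.argv[1],out)
E
python3 dial.py pics/d1.png
```

```text
q [-67.1  35.1  86.5  43.5  72.9 -39.8] Ft [-2.6 -3.6 -3.4] T [ 0.93 -1.21  0.02] panel TCP [ 49.6 -55.4  20.1]
hub 209 373 pointer [(-7.7, 51), (91.6, 1)] mark [(32.3, 60), (-58.8, 25)]
```

View pics/d1.png

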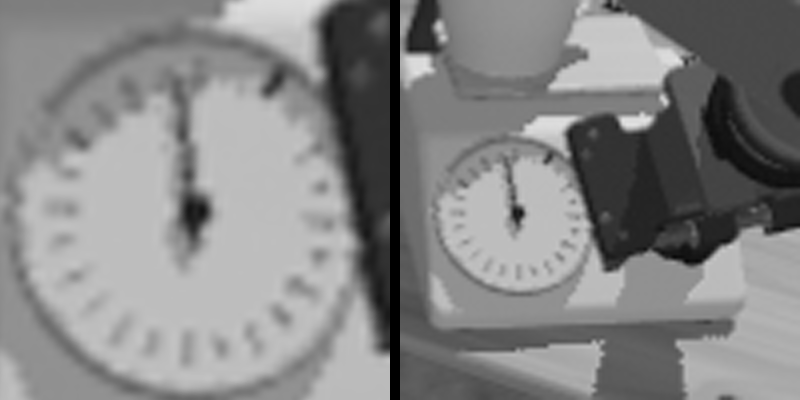

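The pointer at (180,90) is now about −8° and the mark at (275,80) about +32°. The gain is about 0.27, and the gripper is clear of the dial. I'll continue by 100°.

{"fn": "carry_out", "kwargs": {
  "commands": [
    [0,0,6,0,0,0,-1],
    [0,0,12,0,0,0,-1],
    [0,0,18,0,0,0,-1],
    [0,0,24,0,0,0,-1],
    [0,0,30,0,0,0,-1],
    [0,0,36,0,0,0,-1],
    [0,0,42,0,0,0,-1],
    [0,0,48,0,0,0,-1],
    [0,0,54,0,0,0,-1],
    [0,0,60,0,0,0,-1],
    [0,0,66,0,0,0,-1],
    [0,0,72,0,0,0,-1],
    [0,0,78,0,0,0,-1],
    [0,0,84,0,0,0,-1],
    [0,0,90,0,0,0,-1],
    [0,0,95,0,0,0,-1],
    [0,0,100,0,0,0,-1],
    [0,0,100,0,0,0,-1]
  ]
}}

```text
time_s: 10.15
ee_pos: [464.7, -501.0, 136.1]
ee_rot: [-138.0, -0.7, -56.2]
force: [-6.9, 4.4, 3.2]
gripper_width: 13.7
gripper_force: 25.0
```

```bash
python3 dial.py pics/d2.png
```

```text
q [-67.1  35.   86.5  43.5  73.2  60.2] Ft [-7.5  0.2 -4.6] T [-0.42 -1.67  0.07] panel TCP [ 51.2 -53.7  20. ]
hub 210 372 pointer [(23.0, 58), (-28.4, 1)] mark [(32.1, 58), (-59.3, 26)]
```

{"fn": "carry_out", "kwargs": {
  "commands": [
    [0,0,5,0,0,0,-1],
    [0,0,10,0,0,0,-1],
    [0,0,15,0,0,0,-1],
    [0,0,20,0,0,0,-1],
    [0,0,24,0,0,0,-1],
    [0,0,27,0,0,0,-1],
    [0,0,27,0,0,0,-1],
    [0,0,27,0,0,0,-1]
  ]
}}

```text
time_s: 11.15
ee_pos: [465.1, -500.8, 136.5]
ee_rot: [-140.9, 17.0, -76.8]
force: [-5.2, 3.8, 4.2]
gripper_width: 13.9
gripper_force: 25.0
```

```bash
cat >> dial.py <<'E'
# ring centre from tick marks (dark vs local background, annulus)
bg=cv2.blur(d,(41,41)); e=bg-d; v,u=np.mgrid[0:d.shape[0],0:d.shape[1]]
ccx,ccy=cx,cy
for _ in range(8):
    r=np.hypot(u-ccx,v-ccy)/4; th=np.degrees(np.arctan2(u-ccx,ccy-v)); m=(r>33)&(r<43)&(e>12)&((abs(th)>45))
    A=np.c_[2*u[m],2*v[m],np.ones(m.sum())]; so=np.linalg.lstsq(A,(u[m]**2+v[m]**2.),rcond=None)[0]; ccx,ccy=so[:2]
r=np.hypot(u-ccx,v-ccy)/4; th=np.degrees(np.arctan2(u-ccx,ccy-v))
mm=(r>38.5)&(r<44)&(th>15)&(th<50); w=np.clip(e-15,0,None)*mm
print("ring centre",ccx.round(1),ccy.round(1),"R",round(np.sqrt(so[2]+ccx**2+ccy**2)/4,1),"mark about ring",((th*w).sum()/w.sum()).round(1))
E
python3 dial.py pics/d3.png
```

```text
q [-67.1  35.   86.5  43.6  73.2  87.1] Ft [-5.9  1.6 -4.6] T [-0.87 -1.39  0.09] panel TCP [ 51.9 -53.8  20. ]
hub 210 372 pointer [(31.7, 53), (-28.1, 1)] mark [(32.2, 62), (-59.4, 25)]
ring centre 208.2 374.6 R 36.2 mark about ring 32.3
```

View pics/d3.png

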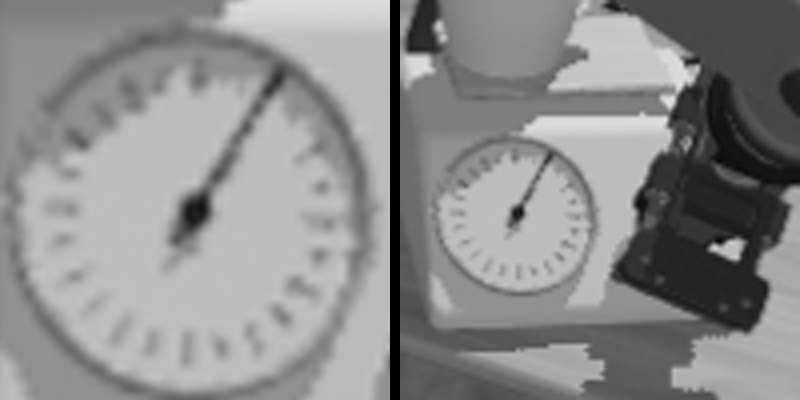

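The pointer lies on the mark, at 31.7° against 32.2°. I'll add 1.5° of knob, then open and back off along the axis.

{"fn": "carry_out", "kwargs": {
  "commands": [
    [0,0,1,0,0,0,-1],
    [0,0,1.5,0,0,0,-1],
    [0,0,1.5,0,0,0,-1],
    [0,0,1.5,0,0,0,-1]
  ]
}}

```text
time_s: 11.75
ee_pos: [465.2, -500.8, 136.6]
ee_rot: [-141.2, 17.9, -78.0]
force: [-4.8, 4.8, 4.1]
gripper_width: 14.0
gripper_force: 25.0
```

```bash
python3 dial.py
```

```text
q [-67.1  35.   86.5  43.6  73.2  88.6] Ft [-6.7  1.6 -4. ] T [-0.9  -1.31  0.03] panel TCP [ 51.9 -53.8  20. ]
hub 210 372 pointer [(32.0, 52), (-28.1, 1)] mark [(32.3, 61), (-59.3, 25)]
ring centre 208.4 374.6 R 36.2 mark about ring 32.3
```

{"fn": "carry_out", "kwargs": {
  "commands": [
    [0,0,0,0,0,0,0.2],
    [0,0,0,0,0,0,0.2],
    [0,0,0,0,0,0,0.2],
    [0,0,0,0,0,0,0.2],
    [0,0,0,0,0,0,0.2],
    [0,0,0,0,0,0,0.2],
    [0,0,0,0,0,-10,0.2],
    [0,0,0,0,0,-25,0.2],
    [0,0,0,0,0,-45,0.2],
    [0,0,0,0,0,-70,0.2],
    [0,0,0,0,0,-100,0.2],
    [0,0,0,0,0,-120,0.2],
    [0,0,0,0,0,-120,0.2],
    [0,0,0,0,0,-120,0.2]
  ]
}}

```text
time_s: 13.35
ee_pos: [397.9, -547.0, 225.6]
ee_rot: [-141.3, 17.7, -78.4]
force: [0.2, 1.7, 0.1]
gripper_width: 55.1
gripper_force: 0.0
```

```bash
python3 dial.py pics/d4.png; python3 - <<'E'
from h import *
cv2.imwrite("pics/t4.png",grab_frame("top")[:,:,::-1])
E
```

```text
q [-73.6  32.2  77.8  40.2  85.3  92.1] Ft [-1.6 -0.2  0.6] T [-0.31  0.06  0.04] panel TCP [ 50.9 -56.8 140.7]
hub 210 372 pointer [(32.0, 52), (92.3, 1)] mark [(32.3, 61), (-59.3, 25)]
ring centre 208.4 374.5 R 36.2 mark about ring 32.3
```

View pics/d4.png

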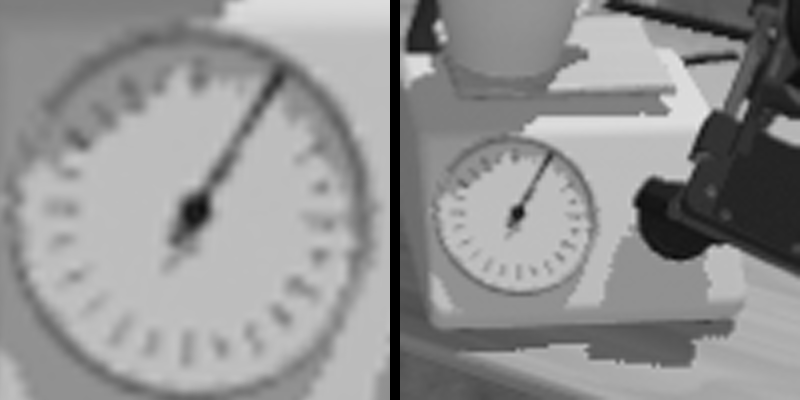

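The pointer is in line with the thick mark, with the tip at about (280,75). The knob is free, the gripper is clear, and the mug is still standing. Handing in.

```bash
python3 -c "
from workcell import workorder
print(workorder.job_done())"
```

```text
the job is handed in; nothing more can be done
None
```

The pointer tip now lies at the zero mark (32.0° against 32.3° in the scene camera); I let go of the knob, the mug still stands on the scale, and the job is handed in.

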